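Put the specimen boxes away after the mineral workshop

TASK

Put the specimen boxes away after the workshop: they are closed and look alike, so lift each one to feel whether a heavy ore specimen is inside or it is empty. Open the cabinet drawer, stand every full box upright in it with its lid pressed down fully shut, stand every empty box upright in the blue tray (its lid does not matter), and when all are sorted push the drawer fully shut. Leave everything else on the table where it is.

Things in the scene. Friction and masses are not known exactly. Their poses are not given: they have to be found in the camera images.
- cabinet_front (a point): Middle of the top front edge of a low wooden collector's cabinet with one drawer, ahead-left of the robot; it stays put. 330 mm wide (y), 240 mm deep (x, away from the front), 70 mm high. The drawer slides out to -x. A box in the drawer has 48 mm from the drawer's floor to the cabinet's top board.
- drawer_in (a point): Centre of the cork floor of the drawer, moving with it; 12 mm above the table. x points into the cabinet, y along its width, z up. Inside: 178 mm in x, 288 mm in y; side and back walls stand 28 mm above the floor; the front panel (12 mm thick, outside face 112 mm from this point in -x) 45 mm.
- drawer_handle (a point): Middle of the drawer's brass bar handle, 42 mm above the table: a level bar 120 mm long along y, 10 mm thick, 42 mm in front of the drawer's front panel (from bar centre to panel); open space behind it for a finger. Same axes as the drawer floor: pull to -x.
- drawer (a joint): How far the drawer is open, m: 0 shut, 0.18 fully open. Starts nearly shut; slides with about 2 N of friction.
- tray_in (a point): Centre of the floor (4 mm above the table) of the blue refill tray, which stays put; inside 92 mm in x, 278 mm in y, walls 4 mm thick, their tops 24 mm above the table. Holds three boxes side by side along y.
- box_1: White closed specimen box, 48 x 48 mm, 38 mm high: base 30 mm, hinged lid 8 mm, set in 1.5 mm all round, so a grip on the sides holds the base alone. Origin: centre of underside, z up; lid hinge on its +x side, blue thumb tab on its -x side. All look alike. With an ore specimen inside it weighs 220 to 330 g, empty 40 to 60 g. May be absent.
- box_1_lid (a joint): Lid of box_1, rad: 0 fully shut; it starts ajar by 0.09 to 0.16 (tab side 4 to 7 mm up). It is stiff: it shuts under about 4 N pressed down on it near the tab, about 8 N on its middle, and stays where it is left.
- box_2: White closed specimen box, 48 x 48 mm, 38 mm high: base 30 mm, hinged lid 8 mm, set in 1.5 mm all round, so a grip on the sides holds the base alone. Origin: centre of underside, z up; lid hinge on its +x side, blue thumb tab on its -x side. All look alike. With an ore specimen inside it weighs 220 to 330 g, empty 40 to 60 g. May be absent.
- box_2_lid (a joint): Lid of box_2, rad: 0 fully shut; it starts ajar by 0.09 to 0.16 (tab side 4 to 7 mm up). It is stiff: it shuts under about 4 N pressed down on it near the tab, about 8 N on its middle, and stays where it is left.
- box_3: White closed specimen box, 48 x 48 mm, 38 mm high: base 30 mm, hinged lid 8 mm, set in 1.5 mm all round, so a grip on the sides holds the base alone. Origin: centre of underside, z up; lid hinge on its +x side, blue thumb tab on its -x side. All look alike. With an ore specimen inside it weighs 220 to 330 g, empty 40 to 60 g. May be absent.
- box_3_lid (a joint): Lid of box_3, rad: 0 fully shut; it starts ajar by 0.09 to 0.16 (tab side 4 to 7 mm up). It is stiff: it shuts under about 4 N pressed down on it near the tab, about 8 N on its middle, and stays where it is left.
- box_4: White closed specimen box, 48 x 48 mm, 38 mm high: base 30 mm, hinged lid 8 mm, set in 1.5 mm all round, so a grip on the sides holds the base alone. Origin: centre of underside, z up; lid hinge on its +x side, blue thumb tab on its -x side. All look alike. With an ore specimen inside it weighs 220 to 330 g, empty 40 to 60 g. May be absent.
- box_4_lid (a joint): Lid of box_4, rad: 0 fully shut; it starts ajar by 0.09 to 0.16 (tab side 4 to 7 mm up). It is stiff: it shuts under about 4 N pressed down on it near the tab, about 8 N on its middle, and stays where it is left.
- box_5: White closed specimen box, 48 x 48 mm, 38 mm high: base 30 mm, hinged lid 8 mm, set in 1.5 mm all round, so a grip on the sides holds the base alone. Origin: centre of underside, z up; lid hinge on its +x side, blue thumb tab on its -x side. All look alike. With an ore specimen inside it weighs 220 to 330 g, empty 40 to 60 g. May be absent.
- box_5_lid (a joint): Lid of box_5, rad: 0 fully shut; it starts ajar by 0.09 to 0.16 (tab side 4 to 7 mm up). It is stiff: it shuts under about 4 N pressed down on it near the tab, about 8 N on its middle, and stays where it is left.
- box_6: White closed specimen box, 48 x 48 mm, 38 mm high: base 30 mm, hinged lid 8 mm, set in 1.5 mm all round, so a grip on the sides holds the base alone. Origin: centre of underside, z up; lid hinge on its +x side, blue thumb tab on its -x side. All look alike. With an ore specimen inside it weighs 220 to 330 g, empty 40 to 60 g. May be absent.
- box_6_lid (a joint): Lid of box_6, rad: 0 fully shut; it starts ajar by 0.09 to 0.16 (tab side 4 to 7 mm up). It is stiff: it shuts under about 4 N pressed down on it near the tab, about 8 N on its middle, and stays where it is left.
- gem_box: Cream card display box, 60 x 44 x 20 mm, amber gem on a white pad; not part of the job. Origin: centre of the underside (z up).
- pocket_scope: Clear acrylic pocket microscope with black top, 75 x 60 mm, 50 mm high; not part of the job. Origin: centre of the underside (z up).
- glue: White glue bottle with blue cap, 42 mm across, 95 mm high, upright; not part of the job. Origin: centre of the underside (z up).
- tape: Roll of tape in a small clear dispenser, 75 x 22 mm, 48 mm high; not part of the job. Origin: centre of the underside (z up).
- penlight: Aluminium penlight lying down, 100 mm long, 17 mm thick; not part of the job. Origin: centre of the underside (z up).
- lunch_box: Clear lidded plastic box, 74 x 124 mm, 56 mm high; not part of the job. Origin: centre of the underside (z up).
- loupe: Black round loupe standing flat, 32 mm across, 20 mm high; not part of the job. Origin: centre of the underside (z up).
Things that resemble listed ones, but are neither listed nor needed, are in the scene too. Leave any green or turquoise look-alike of the box_2 alone.

How it is judged:
By the outcome, as a careful person would: the job done as asked, in the order asked, and still so for the second after the job is handed in, with the robot touching nothing.
Of box_1, box_2, box_3, box_4, box_5, box_6 only 4 to 6 are there at a start; the rules pass over those that are not, and their reading is None.
At some moment in a run one of box_1, box_2, box_3, box_4, box_5, box_6 may be knocked a few centimetres aside while the robot is not near it.
Once in a run the grip may slacken for a moment while it holds something.
It also fails if it takes over 210 s, if anything falls off the work surface, if the arm or the gripper's body presses on something with over 40 N, if the wrist force passes 120 N, or if a joint passes its speed limit or range.

ROBOT

A 6-joint arm with a two-finger parallel gripper is mounted at the origin on the work surface. World frame = base frame: x ahead of the robot, y to its left, z up, the work surface at z = 0. Lengths are in m, angles in rad, forces in N, time in s.
With the tool pointing down it reaches from about 0.4 to 0.825 m from the base axis. Payload 7 kg.
Tool frame: the origin (TCP) lies at the very end of the fingers, on their centre line; the grasp point (between the pads) lies 19 mm behind it; z points along the fingers, x is the direction in which the jaws open and shut, and the axes are right-handed (so a half turn about z gives the same grasp; the last joint's range is limited). The gripper opens to 88 mm and grips with 3 to 60 N. Pads are 19 mm wide; open, the fingers measure 130 mm over their backs; the gripper's body (78 mm by 193 mm) begins 47 mm behind the grasp point.
Start: joints at [1.388, 0.359, 0.012, 0, -1.224, -0.288], TCP at [0.306, 0.602, 0.227] pointing down, gripper open.
Joint ranges: [-3.07, 3.07], [-1.43, 2.12], [-1.02, 1.25], [-3.03, 1.67], [-3.05, -0], [-3.03, 3.03]. Speed limits (rad/s): [2.39, 2.39, 3.01, 3.14, 3.14, 3.14].

INTERFACE

Orientations are given as [roll, pitch, yaw] about the fixed x, y, z axes, in that order (R = Rz(yaw) Ry(pitch) Rx(roll)).
In Python, from station import telemetry, grab_frame, arm, regions_of, pinpoint gives the robot as it stands. The module is installed in compiled form; this text tells all that it offers.
- The arm moves only by the shell command python3 -m inch 'ROWS' [FORCE]. ROWS is text: rows parted by semicolons, each of 7 numbers parted by spaces: the opening, from 0 (shut) to 1 (fully open), then the shift along the world's x, y, z in cm, then the turn, a rotation vector about the world's x, y, z in degrees. A call has 1 to 12 rows; each row is the pose to reach, as a shift and turn from the pose measured when the call began; what a row does not reach only later rows make up. A row lasts 1/8 s, in which the tool goes at most 62.5 mm and 10.7 degrees, less where a joint would pass 70% of its speed; a pose out of reach is approached as far as the arm can. A call with a gripper value outside its range is refused whole. The fingers move at their own pace and stop on an object; FORCE is the grip in N (left out, the last holds). Time passes only in rows, so rows that repeat a pose let the fingers close. It gives the time, the measured TCP pose, the force and the opening at its end, in the units of the state.
- telemetry.get_state(): the state, without advancing time (a new reading comes with each control period).
- grab_frame(name): name is "side" or "top"; returns a dict with "pixels" (480x640x3 uint8, red, green, blue), "fx", "fy", "cx", "cy" (pixels), "dist_coeffs" ([k1, k2, p1, p2, k3] as OpenCV has them; the pictures are not rectified), "R" (3x3) and "t" (3): a world point X has camera coordinates R X + t. Camera axes: x right, y down, z forward; pixel columns grow to the right and rows downward; lengths in m; the calibration is good to about 2 mm. A picture is of the moment at which its call begins. There is no depth.
- arm.job_done(): hands the job in, once; it reports no verdict.
Trained networks look in the newest picture that a camera, given by its name, has taken for a name from the list of things; names that differ only in an ending like _2 or _b are one class to them, and where a whole thing is asked for, a point or a joint stands for the part that bears it (a point fixed in the world has none). Each returns a list of dicts, best first, with "p" (0 to 1); they miss things now and then, are a little off and sometimes report something else, mostly with a low value. They report only what shows in the picture. A call takes as long as a camera call. They do not tell look-alikes from the thing itself.
- regions_of(camera, name): "pixels" (480x640 bool, what is visible of it) and "bbox" ([left, top, right, bottom] in pixels, round what is visible of it).
- pinpoint(camera, name): "location" ([column, row] in pixels: a listed point, or the origin of a listed thing).
The state is a dict: "t": time; "q": joint angles; "qd": joint speeds; "joint_efforts": joint torques, N m; "eef_pos": TCP position; "ee_rot": TCP orientation; "force": force on the tool from outside, world axes, zero at the start; "moment": the same for the moment, N m; "width": finger opening in m.
Only numpy, scipy, OpenCV 4.12 (cv2) and the standard library are available. Lean on these libraries where they do the work, as an engineer would, in place of code of your own. Each camera call takes 0.05 s, during which the arm holds its last target. There are 200 camera calls.

## Working session

There is one attempt and no reset: what is moved stays moved. The work goes in short steps, Python scripts to look and compute and a shell command to move; the robot and the scene stay as the last step left them, time stands still between calls to the robot, and variables do not carry over. Pictures are saved under pics/ and viewed, about 12 in all and at most 16, crops included, and the job is handed in when it is done.

```bash
mkdir -p pics; cat > h.py <<'E'
import numpy as np, cv2
from station import telemetry, grab_frame, arm, regions_of, pinpoint
def ray(f,px):
    K=np.array([[f["fx"],0,f["cx"]],[0,f["fy"],f["cy"]],[0,0,1.]])
    u=cv2.undistortPoints(np.array([[px]],float),K,np.array(f["dist_coeffs"],float))[0,0]
    R=np.array(f["R"]);t=np.array(f["t"])
    return -R.T@t, R.T@np.array([u[0],u[1],1.])
def at_z(f,px,z):
    c,d=ray(f,px); return c+d*(z-c[2])/d[2]
def proj(f,X):
    K=np.array([[f["fx"],0,f["cx"]],[0,f["fy"],f["cy"]],[0,0,1.]])
    r,_=cv2.Rodrigues(np.array(f["R"],float))
    return cv2.projectPoints(np.array(X,float).reshape(-1,1,3),r,np.array(f["t"],float),K,np.array(f["dist_coeffs"],float))[0].reshape(-1,2)
def save(f,name,crop=None,s=1):
    im=f["pixels"][:,:,::-1]
    if crop: l,t,r,b=crop; im=im[t:b,l:r]
    cv2.imwrite(f"pics/{name}.png",cv2.resize(im,None,fx=s,fy=s,interpolation=cv2.INTER_CUBIC))
E
python3 - <<'E'
from h import *
s=telemetry.get_state(); print({k:np.round(v,3) for k,v in s.items()})
for c in("top","side"):
    f=grab_frame(c); save(f,c+"0"); C,_=ray(f,(320,240)); print(c,C.round(3),f["fx"])
    for n,z in(("box_1",0),("cabinet_front",.07),("drawer_in",.012),("drawer_handle",.042),("tray_in",.004)):
        for d in pinpoint(c,n): print(n,np.round(d["p"],2),np.round(d["location"]),at_z(f,d["location"],z).round(3))
E
```

```text
{'t': np.float64(0.0), 'q': array([ 1.388,  0.359,  0.011, -0.   , -1.224, -0.288]), 'qd': array([ 0.   ,  0.001,  0.   , -0.   ,  0.001, -0.   ]), 'joint_efforts': array([ 2.0000e-03, -5.8271e+01,  2.9305e+01,  6.9970e+00,  7.0000e-03,
       -0.0000e+00]), 'eef_pos': array([0.306, 0.601, 0.226]), 'ee_rot': array([-3.141e+00, -2.000e-03, -2.042e+00]), 'force': array([-1.154,  0.746,  0.073]), 'moment': array([ 0.025, -0.028, -0.003]), 'width': np.float64(0.088)}
top [0.323 0.018 1.119] 456.0003003947747
box_1 0.84 [392. 238.] [ 0.547 -0.198  0.   ]
box_1 0.81 [480. 282.] [ 0.416 -0.401  0.   ]
box_1 0.8 [392. 285.] [ 0.431 -0.182  0.   ]
box_1 0.74 [314. 244.] [0.554 0.    0.   ]
box_1 0.7 [426. 239.] [ 0.538 -0.282  0.   ]
box_1 0.57 [440. 284.] [ 0.419 -0.301  0.   ]
box_1 0.34 [504. 212.] [ 0.586 -0.497  0.   ]
cabinet_front 0.65 [206. 195.] [0.686 0.248 0.07 ]
drawer_in 0.71 [392. 239.] [ 0.544 -0.195  0.012]
drawer_in 0.66 [369. 316.] [ 0.362 -0.113  0.012]
drawer_in 0.45 [425. 241.] [ 0.531 -0.277  0.012]
drawer_handle 0.64 [207. 229.] [0.608 0.257 0.042]
tray_in 0.89 [383. 195.] [ 0.662 -0.19   0.004]
tray_in 0.31 [222. 335.] [0.352 0.244 0.004]
side [ 0.526 -0.946  1.208] 514.7391121025411
box_1 0.97 [277. 390.] [ 0.432 -0.403  0.   ]
box_1 0.91 [322. 256.] [0.565 0.009 0.   ]
box_1 0.84 [280. 314.] [ 0.44  -0.185  0.   ]
box_1 0.83 [275. 350.] [ 0.427 -0.292  0.   ]
box_1 0.81 [315. 345.] [ 0.531 -0.284  0.   ]
box_1 0.77 [316. 317.] [ 0.537 -0.201  0.   ]
box_1 0.69 [332. 189.] [0.615 0.292 0.   ]
cabinet_front 0.93 [353. 184.] [0.677 0.241 0.07 ]
drawer_handle 0.58 [334. 189.] [0.617 0.251 0.042]
drawer_handle 0.38 [250. 203.] [0.347 0.203 0.042]
tray_in 0.65 [356. 309.] [ 0.648 -0.185  0.004]
```

View pics/top0.png

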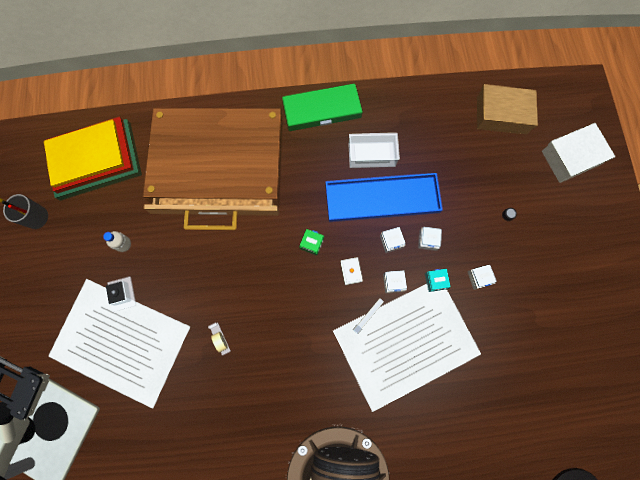

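View pics/side0.png

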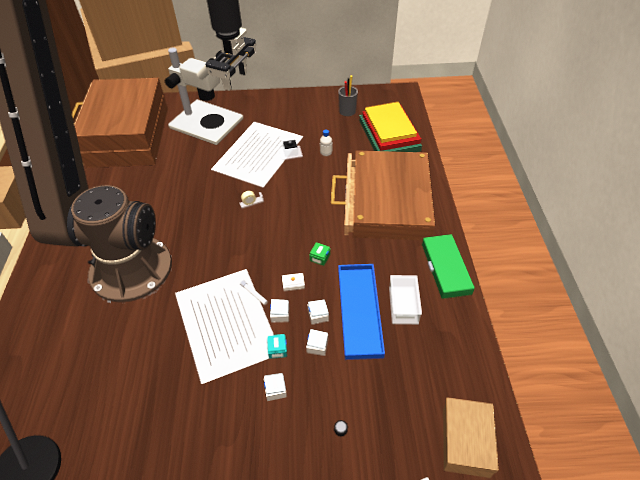

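The top view shows four white boxes at (392,239), (430,238), (395,282) and (483,276). The green box (312,241) and turquoise box (438,280) are look-alikes to leave, as are the white bin (374,150) and the gem box (351,271). The cabinet handle is at (210,228) and the tray at (383,196). Next I'll fit the box poses and check one crop.

```bash
cat >> h.py <<'E'
from scipy.optimize import minimize
def hullmask(f,x,y,yaw,z0=0):
    a=np.array([[i,j] for i in(-1,1) for j in(-1,1)])
    R=np.array([[np.cos(yaw),-np.sin(yaw)],[np.sin(yaw),np.cos(yaw)]])
    P=[[*(R@(p*r)+[x,y]),z0+z] for p in a for r,z in((.024,0),(.024,.03),(.0225,.040))]
    h=cv2.convexHull(proj(f,P).astype(np.float32))
    m=np.zeros((480,640),np.uint8); cv2.fillConvexPoly(m,np.round(h*16).astype(np.int32),1,shift=4); return m>0
def fitbox(views,xy,z0=0):
    # views: [(frame,mask)]
    def cost(p):
        c=0
        for f,m in views:
            h=hullmask(f,p[0]/100,p[1]/100,p[2]*.1,z0); c-=(h&m).sum()/max((h|m).sum(),1)
        return c/len(views)
    best=min((minimize(cost,[xy[0]*100,xy[1]*100,a],method="Nelder-Mead",options=dict(initial_simplex=[[xy[0]*100,xy[1]*100,a],[xy[0]*100+1,xy[1]*100,a],[xy[0]*100,xy[1]*100+1,a],[xy[0]*100,xy[1]*100,a+2.5]],xatol=.02,fatol=1e-3)) for a in(-6,-2,2,6)),key=lambda r:r.fun)
    p=best.x; return p[0]/100,p[1]/100,np.rad2deg(p[2]*.1)%90,-best.fun
def findboxes(z0=0):
    F={c:None for c in("top","side")};L={};out=[]
    for c in F: F[c]=grab_frame(c); L[c]=[r for r in regions_of(c,"box_1") if r["p"]>.3]
    def cen(c,r): return at_z(F[c],np.argwhere(r["pixels"]).mean(0)[::-1],z0+.025)[:2]
    for r in L["top"]:
        x=cen("top",r); v=[(F["top"],r["pixels"])]
        q=[s for s in L["side"] if np.linalg.norm(cen("side",s)-x)<.03]
        if q: v.append((F["side"],q[0]["pixels"]))
        col=np.median(F["top"]["pixels"][r["pixels"]],0)
        hsv=cv2.cvtColor(F["top"]["pixels"],cv2.COLOR_RGB2HSV); sat=hsv[...,1][r["pixels"]]
        b=cv2.dilate(r["pixels"].astype(np.uint8),np.ones((5,5)))>0
        blue=b&(hsv[...,0]>95)&(hsv[...,0]<130)&(hsv[...,1]>90)&(hsv[...,2]>90)
        o=fitbox(v,x,z0); t=None
        if blue.sum(): t=(at_z(F["top"],np.argwhere(blue).mean(0)[::-1],z0+.035)[:2]-o[:2]).round(3)
        out.append((o,len(v),col,t)); print(np.round(o,3),"views",len(v),"col",col,"tab",t,blue.sum(),"p",round(float(r["p"]),2))
    return F
E
python3 - <<'E'
from h import *
F=findboxes()
f=F["top"]
for n,z,ps in(("handle",.042,[(185,228),(236,228)]),("cabfront",.07,[(147,196),(278,197)])):
    a=[at_z(f,p,z) for p in ps]; print(n,np.round(a,3))
a=f["pixels"][215:300,300:500,::-1]; a=cv2.resize(a,None,fx=4,fy=4,interpolation=cv2.INTER_CUBIC)
b=f["pixels"][170:240,140:290,::-1]; b=cv2.resize(b,None,fx=3.5,fy=3.5,interpolation=cv2.INTER_CUBIC)
c=np.zeros((a.shape[0]+b.shape[0],800,3),np.uint8); c[:a.shape[0],:a.shape[1]]=a; c[a.shape[0]:,:b.shape[1]]=b
cv2.imwrite("pics/c1.png",c); print(c.shape)
E
```

```text
[ 0.533 -0.288 80.059  0.904] views 1 col [236. 243. 246.] tab [-0.019  0.006] 6 p 0.94
[ 0.43  -0.291  5.222  0.901] views 2 col [ 32. 231. 224.] tab [0.024 0.003] 8 p 0.94
[ 0.438 -0.184 87.03   0.903] views 2 col [240. 246. 249.] tab [-0.022 -0.001] 9 p 0.79
[ 0.426 -0.4   10.875  0.88 ] views 2 col [238. 245. 248.] tab [-0.023 -0.006] 7 p 0.77
[5.5600e-01 7.0000e-03 6.7152e+01 8.6000e-01] views 2 col [ 51. 218.  88.] tab [ 0.022 -0.011] 8 p 0.56
[ 0.608  0.491 58.806  0.728] views 1 col [114.  123.  136.5] tab [0.011 0.019] 69 p 0.36
handle [[0.617 0.311 0.042]
 [0.604 0.186 0.042]]
cabfront [[0.699 0.395 0.07 ]
 [0.663 0.075 0.07 ]]
(585, 800, 3)
```

View pics/c1.png

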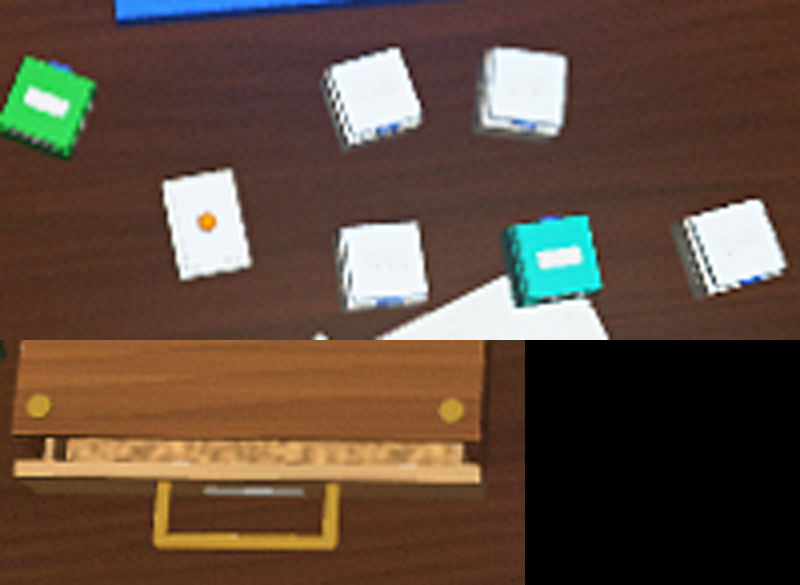

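The crop confirms the four white boxes, with their tabs facing −x (downward in the picture). Two are green or turquoise and stay put. The cabinet is turned about −6°, and the handle's middle is near (0.611, 0.251). Moving above the handle.

```bash
python3 -m inch '0.3 5 -6 -2 0 0 -10;0.3 10 -12 -4 0 0 -20;0.3 15 -18 -6 0 0 -30;0.3 20 -23 -8 0 0 -40;0.3 25 -29 -9 0 0 -50;0.3 30.5 -35 -10 0 0 -60;0.3 30.5 -35 -10 0 0 -69;0.3 30.5 -35 -10 0 0 -69;0.3 30.5 -35 -10 0 0 -69' 20; python3 - <<'E'
from h import *
f=grab_frame("side"); g=grab_frame("top"); P=telemetry.get_state()["eef_pos"]; print(P, proj(f,[P]),proj(g,[P]))
a=cv2.resize(f["pixels"][130:250,290:450,::-1],None,fx=3.5,fy=3.5,interpolation=cv2.INTER_CUBIC)
b=cv2.resize(g["pixels"][160:245,140:290,::-1],None,fx=1.6,fy=1.6,interpolation=cv2.INTER_CUBIC)
c=np.zeros((420,800,3),np.uint8); c[:420,:560]=a; c[:136,560:800]=b; cv2.imwrite("pics/c2.png",c)
E
```

```text
t: 1.92
eef_pos: [0.6124, 0.2488, 0.1256]
ee_rot: [-3.14, -0.001, 3.034]
force: [-1.4, 0.2, 0.9]
width: 0.0267
[0.61138726 0.25108334 0.12640727] [[332.21079965 169.19738091]] [[200.77657261 218.79489842]]
```

View pics/c2.png

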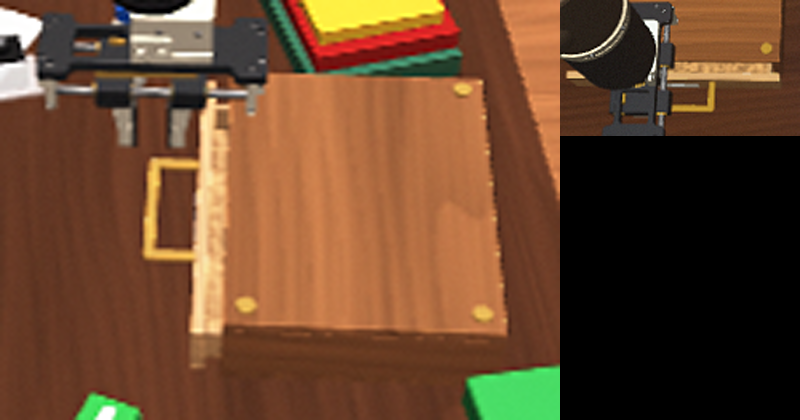

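Tool sits above the middle of the bar (side view, bar at about (333,190)), aligned with the drawer. Descend, close, then pull.

```bash
python3 -m inch '0.3 0 0 -4 0 0 0;0.3 0 0 -7 0 0 0;0.3 0 0 -9 0 0 0;0.3 0 0 -9.8 0 0 0;0.3 0 0 -9.8 0 0 0;0 0 0 -9.8 0 0 0;0 0 0 -9.8 0 0 0;0 0 0 -9.8 0 0 0;0 0 0 -9.8 0 0 0' 20; python3 -m inch '0 -1 0.1 0 0 0 0;0 -3 0.3 0 0 0 0;0 -5 0.5 0 0 0 0;0 -7 0.8 0 0 0 0;0 -9 1.0 0 0 0 0;0 -11 1.2 0 0 0 0;0 -12 1.3 0 0 0 0;0 -13 1.4 0 0 0 0;0 -13.6 1.5 0 0 0 0;0 -13.6 1.5 0 0 0 0'
```

```text
t: 3.15
eef_pos: [0.612, 0.2515, 0.0294]
ee_rot: [3.141, 0.001, 3.036]
force: [-0.8, 1.7, 5.3]
width: 0.009
t: 4.4
eef_pos: [0.4754, 0.2677, 0.0295]
ee_rot: [3.139, 0.002, 3.037]
force: [-1.6, 7.2, -1.9]
width: 0.0093
```

```bash
python3 -m inch '0 -0.5 0 0 0 0 0;0 -1 0.05 0 0 0 0;0 -1.5 0.1 0 0 0 0;0 -1.8 0.1 0 0 0 0;0 -1.8 0.1 0 0 0 0' ; python3 - <<'E'
from h import *
f=grab_frame("top"); g=grab_frame("side")
a=cv2.resize(f["pixels"][100:280,140:340,::-1],None,fx=2,fy=2); b=cv2.resize(g["pixels"][120:280,230:430,::-1],None,fx=2,fy=2)
c=np.zeros((360,800,3),np.uint8); c[:360,:400]=a; c[:320,400:800]=b; cv2.imwrite("pics/c3.png",c)
E
```

```text
t: 5.03
eef_pos: [0.4572, 0.2699, 0.0295]
ee_rot: [3.137, 0.002, 3.037]
force: [-0.5, 7.6, -4.0]
width: 0.0092
```

View pics/c3.png

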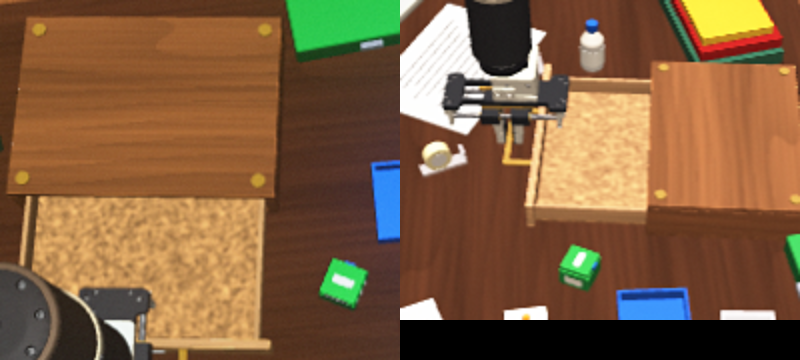

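The drawer is open (floor visible, handle near (0.457, 0.269)), about 0.18. Releasing and measuring boxes and tray again.

```bash
python3 -m inch '0.3 0 0 0 0 0 0;0.3 0 0 0 0 0 0;0.3 0 0 3 0 0 0;0.3 0 0 8 0 0 0;0.3 0 0 12 0 0 0;0.3 0 0 12 0 0 0';  python3 - <<'E'
from h import *
print(telemetry.get_state()["q"].round(3))
F=findboxes()
for c in F:
    f=F[c]
    for r in regions_of(c,"tray_in")[:1]:
        q=cv2.minAreaRect(np.argwhere(r["pixels"])[:,::-1].astype(np.float32)); P=np.array([at_z(f,p,.024) for p in cv2.boxPoints(q)]); print(c,r["p"],P[:,:2].round(3),P.mean(0).round(3))
    for n,z in(("box_1",0),("tray_in",.004),("drawer_in",.012),("drawer_handle",.042)):
        print(c,n,[(round(float(d["p"]),2),*at_z(f,d["location"],z)[:2].round(3)) for d in pinpoint(c,n)])
E
```

```text
t: 5.88
eef_pos: [0.4583, 0.2706, 0.1528]
ee_rot: [3.133, 0.005, 3.037]
force: [0.1, 0.7, -1.2]
width: 0.0264
[ 0.902  0.181 -0.413 -0.    -0.966 -1.006]
[5.5700e-01 6.0000e-03 6.2559e+01 8.9200e-01] views 2 col [ 54. 218.  88.] tab [ 0.021 -0.011] 8 p 0.85
[ 0.542 -0.195  8.486  0.864] views 2 col [240. 246. 249.] tab [-0.023 -0.004] 8 p 0.79
[ 0.431 -0.29   1.975  0.905] views 2 col [ 33. 232. 225.] tab [0.023 0.002] 8 p 0.78
[ 0.438 -0.184 89.462  0.919] views 2 col [240. 246. 249.] tab [-0.023 -0.001] 9 p 0.75
[ 0.426 -0.4   11.305  0.897] views 2 col [239. 245. 249.] tab [-0.023 -0.006] 7 p 0.55
top 0.85 [[ 0.706 -0.044]
 [ 0.703 -0.334]
 [ 0.595 -0.325]
 [ 0.6   -0.041]] [ 0.651 -0.186  0.024]
top box_1 [(0.91, np.float64(0.542), np.float64(-0.194)), (0.87, np.float64(0.418), np.float64(-0.393)), (0.76, np.float64(0.433), np.float64(-0.293)), (0.74, np.float64(0.535), np.float64(-0.282)), (0.67, np.float64(0.558), np.float64(0.005)), (0.55, np.float64(0.43), np.float64(-0.181))]
top tray_in [(0.47, np.float64(0.47), np.float64(0.48)), (0.38, np.float64(0.778), np.float64(-0.168
[... 244 characters left out ...]
.046]
 [ 0.717 -0.04 ]
 [ 0.702 -0.342]
 [ 0.603 -0.347]] [ 0.656 -0.194  0.024]
side box_1 [(0.91, np.float64(0.424), np.float64(-0.407)), (0.91, np.float64(0.561), np.float64(0.021)), (0.8, np.float64(0.531), np.float64(-0.277)), (0.7, np.float64(0.535), np.float64(-0.194)), (0.64, np.float64(0.423), np.float64(-0.289)), (0.62, np.float64(0.447), np.float64(-0.191))]
side tray_in [(0.94, np.float64(0.646), np.float64(-0.187)), (0.56, np.float64(0.45), np.float64(-0.193)), (0.24, np.float64(0.575), np.float64(-0.518))]
side drawer_in [(0.55, np.float64(0.533), np.float64(-0.207))]
side drawer_handle [(0.62, np.float64(0.458), np.float64(0.285)), (0.47, np.float64(0.604), np.float64(0.206))]
```

Target C first at (0.438, −0.184). Its jaw axis is along y, so yaw goes to 89°.

```bash
python3 -m inch '0.75 -0.3 -6 0 0 0 -10;0.75 -0.6 -12 0 0 0 -20;0.75 -0.9 -18 0 0 0 -30;0.75 -1.2 -24 -1 0 0 -40;0.75 -1.5 -30 -2 0 0 -50;0.75 -1.8 -36 -3 0 0 -60;0.75 -2 -41 -4 0 0 -70;0.75 -2 -45.5 -4 0 0 -80;0.75 -2 -45.5 -4 0 0 -85;0.75 -2 -45.5 -4 0 0 -85;0.75 -2 -45.5 -4 0 0 -85;0.75 -2 -45.5 -4 0 0 -85' 30
for i in 1 2 3; do python3 -m inch '0.75 0 0 0 0 0 0' | grep force; done
python3 - <<'E'
from h import *
f=grab_frame("top"); g=grab_frame("side"); P=telemetry.get_state()["eef_pos"]; print(P.round(4),proj(f,[P]),proj(g,[P]))
a=cv2.resize(f["pixels"][210:310,330:510,::-1],None,fx=2.2,fy=2.2); b=cv2.resize(g["pixels"][250:420,220:400,::-1],None,fx=2.2,fy=2.2)
c=np.zeros((374,792,3),np.uint8); c[:220,:396]=a; c[:374,396:792]=b; cv2.imwrite("pics/c4.png",c)
E
```

```text
t: 8.07
eef_pos: [0.4374, -0.1846, 0.1095]
ee_rot: [3.137, 0.002, 1.556]
force: [-0.4, 0.8, -0.3]
width: 0.0658
force: [0.1, 0.0, 0.1]
force: [-0.3, 0.5, 0.4]
force: [-0.6, -0.2, 0.6]
[ 0.4377 -0.1837  0.1097] [[400.73922098 276.16494577]] [[276.50003302 290.84210074]]
```

View pics/c4.png

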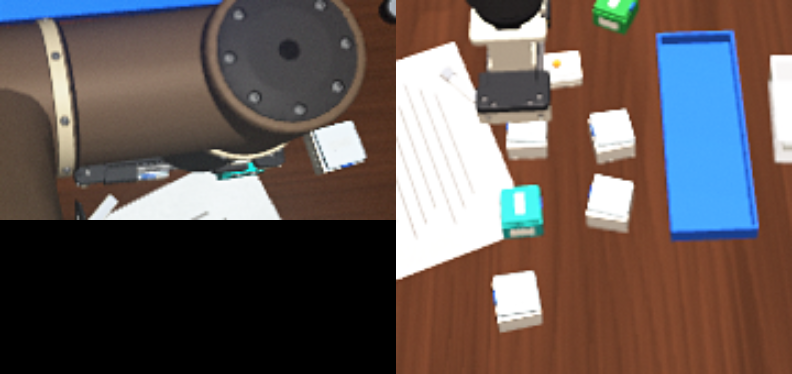

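The side view shows the hand over box C (about (276,315) in the full picture); neighbours are clear. Grasp and lift.

```bash
python3 -m inch '0.75 0 0 -4 0 0 0;0.75 0 0 -8 0 0 0;0.75 0 0 -9.5 0 0 0;0.75 0 0 -10.2 0 0 0;0.75 0 0 -10.2 0 0 0;0 0 0 -10.2 0 0 0;0 0 0 -10.2 0 0 0;0 0 0 -10.2 0 0 0;0 0 0 -10.2 0 0 0;0 0 0 -8 0 0 0;0 0 0 -5 0 0 0;0 0 0 -5 0 0 0' 30
for i in 1 2 3 4; do python3 -m inch '0 0 0 0 0 0 0' | egrep 'force|width'; done
```

```text
t: 10.05
eef_pos: [0.4393, -0.1838, 0.0617]
ee_rot: [3.132, 0.002, 1.559]
force: [-0.1, -1.2, -0.5]
width: 0.0481
force: [-0.0, -0.6, -0.9]
width: 0.0481
force: [-0.9, -0.2, -0.4]
width: 0.0478
force: [-0.4, 0.7, -1.4]
width: 0.0476
force: [-0.2, 0.1, -0.4]
width: 0.0475
```

```bash
cat >> h.py <<'E'
def weigh(n=10):
    v=[];e=[]
    for _ in range(n): grab_frame("side"); s=telemetry.get_state(); v.append(s["force"]); e.append(s["joint_efforts"])
    print("F",np.mean(v,0).round(2),"sd",np.std(v,0).round(2),"z",[round(float(x[2]),1) for x in v],"tau",np.mean(e,0).round(2),"pos",s["eef_pos"].round(4),s["t"])
E
python3 -c "
from h import *
weigh()"
```

```text
F [-0.1   0.24 -0.34] sd [0.53 0.59 0.5 ] z [0.2, -0.1, -0.2, -0.9, -0.1, -0.6, -0.0, 0.4, -1.3, -0.6] tau [  0.   -37.89  20.59   4.93  -0.05   0.  ] pos [ 0.438  -0.1836  0.0603] 11.05
```

C weighs about 0.6 N more than the empty gripper, so it is empty and goes in the tray.

```bash
python3 -m inch '0 0 0 5 0 0 0;0 4 1.4 6 0 0 0;0 9 3 6 0 0 1;0 14 5 6 0 0 2;0 19 6.5 5 0 0 2;0 21.5 7.5 3 0 0 2;0 21.5 7.5 0 0 0 2;0 21.5 7.5 -2.5 0 0 2;0 21.5 7.5 -4.4 0 0 2;0 21.5 7.5 -4.7 0 0 2;0 21.5 7.5 -4.7 0 0 2' ; python3 - <<'E'
from h import *
f=grab_frame("side"); print(telemetry.get_state()["eef_pos"].round(4)); save(f,"c5",(260,230,440,380),3)
E
```

```text
t: 12.42
eef_pos: [0.6532, -0.1087, 0.0137]
ee_rot: [3.134, 0.002, 1.593]
force: [-0.2, -0.2, 0.1]
width: 0.0477
[ 0.6534 -0.1087  0.0141]
```

View pics/c5.png

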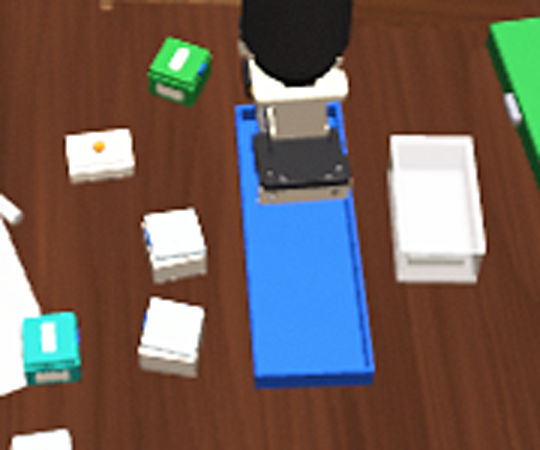

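```bash
python3 -m inch '0 0 0 -0.2 0 0 0;0.68 0 0 -0.2 0 0 0;0.68 0 0 -0.2 0 0 0;0.68 0 0 3 0 0 0;0.68 0 0 8 0 0 0;0.7 -4 -3 10.6 0 0 3;0.7 -8 -6 10.6 0 0 6;0.7 -11.2 -8.6 10.6 0 0 8;0.7 -11.2 -8.6 10.6 0 0 8;0.7 -11.2 -8.6 10.6 0 0 8'; python3 - <<'E'
from h import *
f=grab_frame("side"); P=telemetry.get_state()["eef_pos"]; print(P.round(4)); save(f,"c6",(260,230,440,380),3)
E
```

```text
t: 13.72
eef_pos: [0.5419, -0.1948, 0.1206]
ee_rot: [3.132, 0.002, 1.732]
force: [0.2, 0.2, 0.5]
width: 0.0616
[ 0.5422 -0.1945  0.1204]
```

View pics/c6.png

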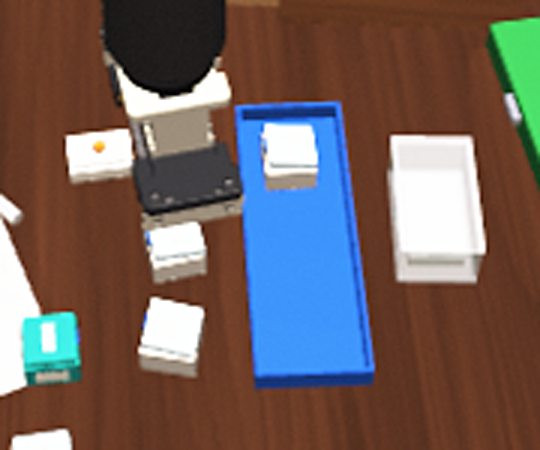

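Box C stands upright in the tray at about (357,280) in the full picture, and the hand is over B. Descend, grasp, lift and weigh.

```bash
python3 -m inch '0.7 -0.1 0 -4 0 0 0;0.7 -0.1 0 -8 0 0 0;0.7 -0.1 0 -10.5 0 0 0;0.7 -0.1 0 -11.3 0 0 0;0.7 -0.1 0 -11.3 0 0 0;0 -0.1 0 -11.3 0 0 0;0 -0.1 0 -11.3 0 0 0;0 -0.1 0 -11.3 0 0 0;0 -0.1 0 -11.3 0 0 0;0 -0.1 0 -9 0 0 0;0 -0.1 0 -5 0 0 0;0 -0.1 0 -5 0 0 0' 30
python3 -m inch '0 0 0 0 0 0 0;0 0 0 0 0 0 0' | egrep 'force|width'
python3 -c "
from h import *
weigh()"
```

```text
t: 15.28
eef_pos: [0.5433, -0.1948, 0.0737]
ee_rot: [3.126, 0.003, 1.733]
force: [0.7, 0.9, -0.5]
width: 0.0477
force: [-0.3, -0.4, -0.1]
width: 0.0474
F [-0.1   0.2  -0.68] sd [0.41 0.45 0.38] z [-0.6, -0.5, -0.7, -0.9, -0.3, -0.8, -0.8, -1.4, 0.0, -0.8] tau [-0.000e+00 -5.042e+01  2.301e+01  5.510e+00 -2.000e-02  0.000e+00] pos [ 0.5433 -0.1948  0.0735] 16.025
```

B is empty too, so it goes in the middle tray slot. After that I'll release and go over A (0.533, −0.286, yaw −10).

```bash
python3 -m inch '0 2 0 1 0 0 -2;0 6 0.4 1 0 0 -5;0 11 0.6 1 0 0 -8;0 11 0.6 -1 0 0 -8;0 11 0.6 -4 0 0 -8;0 11 0.6 -6 0 0 -8;0 11 0.6 -6.1 0 0 -8;0 11 0.6 -6.1 0 0 -8'; python3 -m inch '0 0 0 -0.1 0 0 0;0.68 0 0 -0.1 0 0 0;0.68 0 0 -0.1 0 0 0;0.68 0 0 3 0 0 0;0.68 0 0 8 0 0 0;0.75 -4 -3 10.6 0 0 -7;0.75 -8 -6 10.6 0 0 -12;0.75 -12.1 -9.7 10.6 0 0 -12;0.75 -12.1 -9.7 10.6 0 0 -12;0.75 -12.1 -9.7 10.6 0 0 -12'; python3 - <<'E'
from h import *
f=grab_frame("side"); P=telemetry.get_state()["eef_pos"]; print(P.round(4)); save(f,"c7",(240,230,440,420),3)
for r in regions_of("side","box_1"): print(round(float(r["p"]),2),at_z(f,np.argwhere(r["pixels"]).mean(0)[::-1],.022).round(3))
E
```

```text
t: 17.02
eef_pos: [0.6532, -0.1888, 0.0124]
ee_rot: [3.127, 0.003, 1.594]
force: [0.8, 0.1, -0.5]
width: 0.0479
t: 18.27
eef_pos: [0.5325, -0.2861, 0.1189]
ee_rot: [3.126, 0.003, 1.384]
force: [-0.3, 0.3, -0.3]
width: 0.0657
[ 0.5329 -0.2857  0.1187]
0.93 [ 0.652 -0.188  0.022]
0.9 [ 0.426 -0.403  0.022]
0.9 [ 0.652 -0.105  0.022]
0.79 [ 0.429 -0.294  0.022]
0.67 [ 0.532 -0.302  0.022]
```

View pics/c7.png

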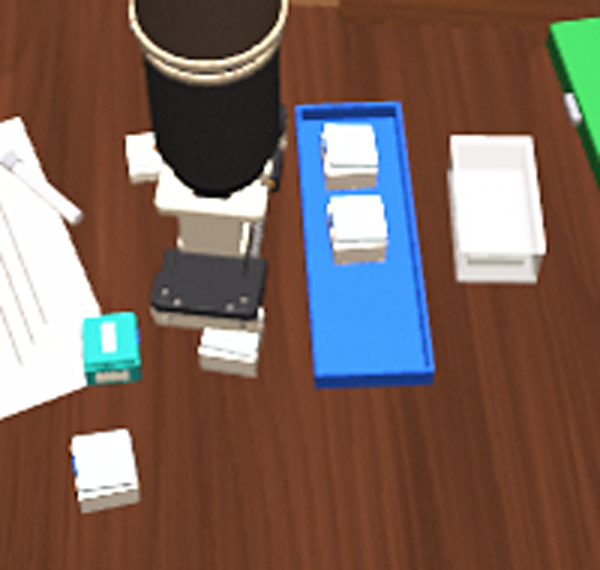

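Two empties stand in the tray at (357,280) and (359,305), and the hand is over A with D untouched. Grasp A and weigh.

```bash
python3 -m inch '0.75 0 0 -4 0 0 0;0.75 0 0 -8 0 0 0;0.75 0 0 -10.5 0 0 0;0.75 0 0 -11.1 0 0 0;0.75 0 0 -11.1 0 0 0;0 0 0 -11.1 0 0 0;0 0 0 -11.1 0 0 0;0 0 0 -11.1 0 0 0;0 0 0 -11.1 0 0 0;0 0 0 -9 0 0 0;0 0 0 -5 0 0 0;0 0 0 -5 0 0 0' 30
python3 -m inch '0 0 0 0 0 0 0;0 0 0 0 0 0 0' | egrep 'force|width'
python3 -c "
from h import *
weigh()"
```

```text
t: 19.88
eef_pos: [0.5348, -0.2858, 0.0714]
ee_rot: [3.121, 0.004, 1.385]
force: [-0.1, 0.3, -3.0]
width: 0.0481
force: [-0.7, 0.5, -3.4]
width: 0.0479
F [ 0.02 -0.1  -3.38] sd [0.59 0.66 0.56] z [-3.5, -3.7, -1.9, -3.5, -3.0, -3.6, -3.2, -3.7, -3.8, -3.9] tau [-0.000e+00 -5.540e+01  2.427e+01  5.950e+00  1.000e-02  0.000e+00] pos [ 0.5348 -0.2858  0.0713] 20.625
```

A is full (about 3.4 N). Carry it to the drawer, near (0.585, 0.205), turning +94°.

```bash
python3 -m inch '0 0 2 4 0 0 4;0 0.5 7 8 0 0 14;0 1 12.5 8 0 0 24;0 1.5 18 8 0 0 34;0 2 23.5 8 0 0 44;0 2.5 29 8 0 0 54;0 3 34.5 8 0 0 64;0 3.5 40 8 0 0 74;0 4.2 45 8 0 0 84;0 5 49 8 0 0 94;0 5 49 8 0 0 94;0 5 49 8 0 0 94'; python3 - <<'E'
from h import *
f=grab_frame("side"); s=telemetry.get_state(); P=s["eef_pos"]; print(P.round(4),s["ee_rot"],s["q"].round(2)); save(f,"c8",(240,100,440,270),3)
c=at_z(f,(0,0),0)
for n,z in(("drawer_handle",.042),("drawer_in",.012)): print(n,[(round(float(d["p"]),2),*at_z(f,d["location"],z)[:2].round(3)) for d in pinpoint("side",n)])
E
```

```text
t: 22.12
eef_pos: [0.5843, 0.2041, 0.1509]
ee_rot: [3.122, 0.003, 3.025]
force: [0.6, 0.4, -3.0]
width: 0.048
[0.5844 0.2036 0.1511] [3.12206415e+00 2.90283002e-03 3.02448001e+00] [ 0.64  0.32 -0.22 -0.01 -1.01 -0.75]
drawer_handle [(0.68, np.float64(0.45), np.float64(0.269))]
drawer_in [(0.85, np.float64(0.608), np.float64(0.257))]
```

View pics/c8.png

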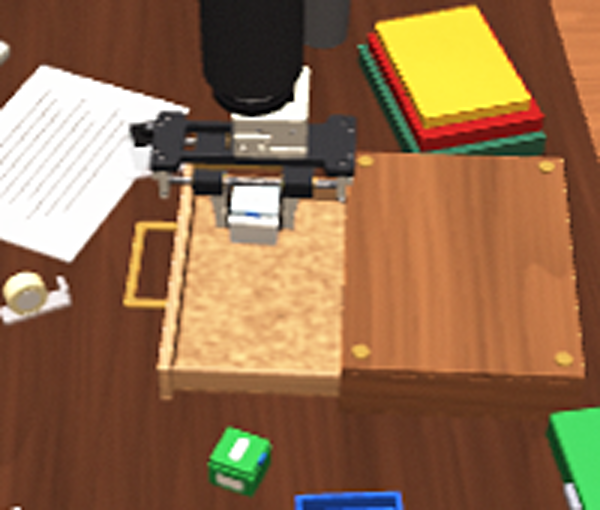

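The box hangs over the open drawer with clear margins, tab facing −y (blue spot at about (325,171)). Lower it.

```bash
python3 -m inch '0 0 0 -5 0 0 0;0 0 0 -10 0 0 0;0 0 0 -12 0 0 0;0 0 0 -12.8 0 0 0;0 0 0 -13.1 0 0 0;0 0 0 -13.2 0 0 0;0 0 0 -13.2 0 0 0'; python3 -m inch '0.68 0 0 0 0 0 0;0.68 0 0 0 0 0 0;0.68 0 0 0 0 0 0;0.68 0 0 4 0 0 0;0 0 0 8 0 0 0;0 0 0 8 -1.1 0.1 0;0 0 0 8 -1.1 0.1 0;0 0 0 8 -1.1 0.1 0;0 0 0 8 -1.1 0.1 0;0 0 0 8 -1.1 0.1 0'; python3 - <<'E'
from h import *
f=grab_frame("side"); s=telemetry.get_state(); P=s["eef_pos"]; print(P.round(4),s["ee_rot"],s["width"]); save(f,"c9",(280,120,400,220),4)
for r in regions_of("side","box_1")[:6]: print(round(float(r["p"]),2),r["bbox"],at_z(f,np.argwhere(r["pixels"]).mean(0)[::-1],.012+.022).round(3))
E
```

```text
t: 23.15
eef_pos: [0.5853, 0.2035, 0.0207]
ee_rot: [3.121, 0.005, 3.024]
force: [-0.2, -1.9, 2.2]
width: 0.0476
t: 24.4
eef_pos: [0.5851, 0.2033, 0.1001]
ee_rot: [3.141, 0.005, 3.024]
force: [-0.5, 0.6, 0.3]
width: 0.0056
[0.5852 0.2033 0.1003] [3.14037211 0.00499563 3.02434315] 0.0026965394467119543
0.87 [346.4, 296.9, 371.8, 317.2] [ 0.651 -0.194  0.034]
0.86 [317.7, 189.5, 328.3, 210.7] [0.585 0.203 0.034]
0.82 [260.4, 373.7, 287.0, 403.5] [ 0.427 -0.409  0.034]
0.77 [264.3, 335.5, 287.5, 360.6] [ 0.43  -0.301  0.034]
0.73 [349.6, 271.9, 362.2, 293.4] [ 0.65  -0.113  0.034]
0.73 [310.4, 241.4, 330.5, 267.5] [ 0.555 -0.008  0.034]
```

View pics/c9.png

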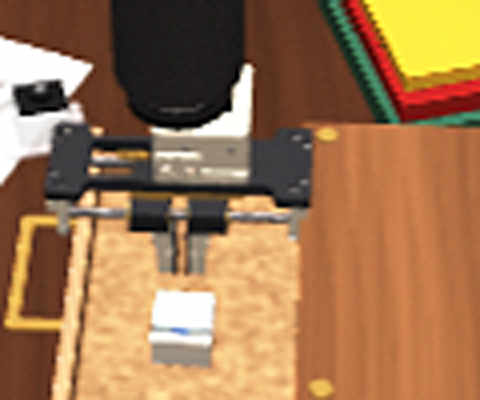

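Box stands upright in the drawer at (325,200). Now press the lid near its tab side with closed fingers.

```bash
python3 -m inch '0 -0.1 -1.4 -1.5 0 0 0;0 -0.1 -1.4 -3.5 0 0 0;0 -0.1 -1.4 -4 0 0 0;0 -0.1 -1.4 -4.4 0 0 0;0 -0.1 -1.4 -4.7 0 0 0;0 -0.1 -1.4 -4.9 0 0 0;0 -0.1 -1.4 -5 0 0 0;0 -0.1 -1.4 -5 0 0 0'; python3 -m inch '0 0 0 -0.1 0 0 0;0 0 0 -0.15 0 0 0;0 0 0 -0.15 0 0 0'; python3 -m inch '0 0 0 -0.1 0 0 0;0 0 0 -0.2 0 0 0;0 0 0 -0.2 0 0 0'
```

```text
t: 25.5
eef_pos: [0.5844, 0.1894, 0.0507]
ee_rot: [3.14, 0.006, 3.024]
force: [-0.5, -2.9, 4.9]
width: 0.0001
t: 25.88
eef_pos: [0.5848, 0.1893, 0.05]
ee_rot: [3.14, 0.006, 3.025]
force: [-1.1, -4.2, 9.2]
width: 0.0002
t: 26.25
eef_pos: [0.5858, 0.1892, 0.0498]
ee_rot: [3.14, 0.009, 3.026]
force: [-1.1, -6.4, 15.2]
width: 0.0001
```

Shut at z≈0.050 (expected 12+38 mm), holding 15 N with no further travel. On to D.

```bash
python3 -m inch '0 0 0 3 0 0 0;0 0 0 7.5 0 0 0;0.3 -1.5 -5.5 8.5 0 0 -6;0.75 -3 -11 8.5 0 0 -12;0.75 -4.5 -17 8.5 0 0 -18;0.75 -6 -23 8.5 0 0 -26;0.75 -7.5 -29 8.5 0 0 -34;0.75 -9 -35 8.5 0 0 -42;0.75 -11 -41 8 0 0 -50;0.75 -13 -47 7.5 0 0 -60;0.75 -14.5 -53 7 0 0 -66;0.75 -15.9 -58.9 7 0 0 -72'; python3 -m inch '0.75 0 0 0 0 0 0;0.75 0 0 0 0 0 0;0.75 0 0 0 0 0 0'; python3 - <<'E'
from h import *
f=grab_frame("side"); s=telemetry.get_state(); P=s["eef_pos"]; print(P.round(4),s["ee_rot"],s["width"])
a=cv2.resize(f["pixels"][340:440,220:340,::-1],None,fx=3.3,fy=3.3); b=cv2.resize(f["pixels"][150:250,310:430,::-1],None,fx=3.3,fy=3.3)
cv2.imwrite("pics/c10.png",np.hstack([a,b]))
for r in regions_of("side","box_1")[:7]: print(round(float(r["p"]),2),r["bbox"],at_z(f,np.argwhere(r["pixels"]).mean(0)[::-1],.022).round(3))
E
```

```text
t: 27.75
eef_pos: [0.4265, -0.4013, 0.1193]
ee_rot: [3.139, 0.008, 1.766]
force: [1.6, -0.3, 0.5]
width: 0.0657
t: 28.12
eef_pos: [0.4272, -0.4001, 0.1193]
ee_rot: [3.138, 0.008, 1.768]
force: [-0.2, -0.1, -0.5]
width: 0.0657
[ 0.4272 -0.4     0.1194] [3.13826811 0.00830158 1.767783  ] 0.06576999178472388
0.67 [348.2, 270.9, 365.1, 294.6] [ 0.652 -0.107  0.022]
0.62 [308.6, 241.2, 328.6, 265.5] [0.556 0.003 0.022]
0.61 [345.9, 295.7, 370.8, 318.0] [ 0.652 -0.187  0.022]
0.58 [315.1, 192.6, 332.3, 209.4] [0.587 0.214 0.022]
0.57 [319.3, 194.2, 330.8, 204.2] [0.589 0.227 0.022]
0.44 [267.2, 390.8, 287.3, 403.0] [ 0.43  -0.424  0.022]
```

View pics/c10.png

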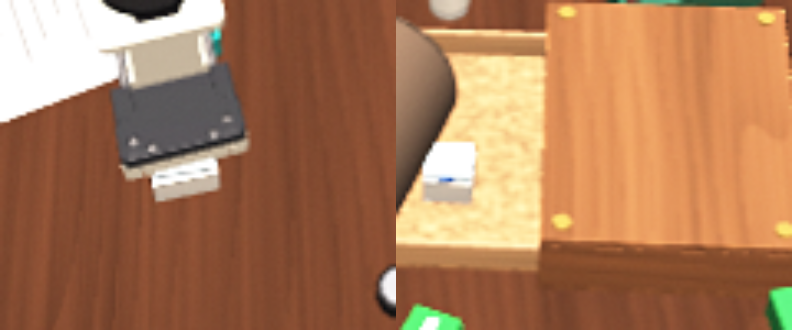

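A in the drawer looks level and shut (right half). D is under the hand. Grasp and weigh.

```bash
python3 -m inch '0.75 0 0 -4 0 0 0;0.75 0 0 -8 0 0 0;0.75 0 0 -10.5 0 0 0;0.75 0 0 -11.1 0 0 0;0.75 0 0 -11.1 0 0 0;0 0 0 -11.1 0 0 0;0 0 0 -11.1 0 0 0;0 0 0 -11.1 0 0 0;0 0 0 -11.1 0 0 0;0 0 0 -9 0 0 0;0 0 0 -5 0 0 0;0 0 0 -5 0 0 0' 30
python3 -m inch '0 0 0 0 0 0 0;0 0 0 0 0 0 0' | egrep 'force|width'
python3 -c "
from h import *
weigh()"
```

```text
t: 29.72
eef_pos: [0.4289, -0.401, 0.0724]
ee_rot: [3.134, 0.012, 1.768]
force: [0.5, 0.1, -3.2]
width: 0.048
force: [-0.7, -0.5, -2.2]
width: 0.0481
F [ 0.34 -0.15 -2.25] sd [0.54 0.33 0.36] z [-2.1, -1.8, -1.7, -2.3, -2.3, -3.0, -2.1, -2.7, -2.2, -2.4] tau [-1.000e-02 -5.278e+01  2.375e+01  5.810e+00  0.000e+00  0.000e+00] pos [ 0.4289 -0.401   0.0723] 30.475
```

D is full (about 2.3 N). It goes in the drawer beside A, near (0.595, 0.304).

```bash
python3 -m inch '0 0 2 4 0 0 4;0 1.2 7 8 0 0 12;0 2.5 13 8 0 0 20;0 4 19 8 0 0 28;0 5.5 25 8 0 0 36;0 7 31 8 0 0 44;0 8.5 37 8 0 0 50;0 10 43 8 0 0 56;0 11.5 49 8 0 0 62;0 13 55 8 0 0 68;0 14.5 61 8 0 0 72;0 16 66 8 0 0 72' ; python3 -m inch '0 0.7 4.5 0 0 0 0;0 0.7 4.5 0 0 0 0;0 0.7 4.5 0 0 0 0;0 0.7 4.5 0 0 0 0';  python3 - <<'E'
from h import *
f=grab_frame("side"); s=telemetry.get_state(); P=s["eef_pos"]; print(P.round(4),s["ee_rot"],s["q"].round(2)); save(f,"c11",(260,90,440,240),3)
print([(round(float(d["p"]),2),*at_z(f,d["location"],.042)[:2].round(3)) for d in pinpoint("side","drawer_handle")])
E
```

```text
t: 31.98
eef_pos: [0.589, 0.2615, 0.1524]
ee_rot: [3.134, 0.012, 3.027]
force: [0.9, -1.1, -1.8]
width: 0.0477
t: 32.48
eef_pos: [0.5959, 0.3054, 0.1525]
ee_rot: [3.134, 0.012, 3.026]
force: [0.5, -0.7, -2.3]
width: 0.0484
[0.596  0.3054 0.1526] [3.13398759 0.01188443 3.02560656] [ 0.77  0.39 -0.11  0.01 -1.05 -0.88]
[(0.69, np.float64(0.464), np.float64(0.271))]
```

View pics/c11.png

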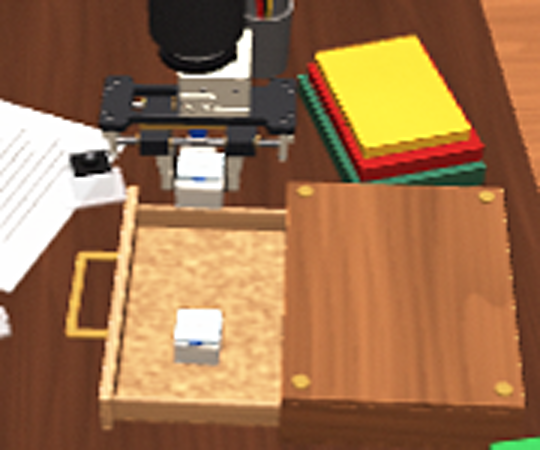

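The held box is above the free part of the drawer, and A stands at (326,202). Lower, release, shut fingers above.

```bash
python3 -m inch '0 0 0 -5 0 0 0;0 0 0 -10 0 0 0;0 0 0 -12 0 0 0;0 0 0 -12.8 0 0 0;0 0 0 -13.1 0 0 0;0 0 0 -13.2 0 0 0;0 0 0 -13.2 0 0 0'; python3 -m inch '0.68 0 0 0 0 0 0;0.68 0 0 0 0 0 0;0.68 0 0 0 0 0 0;0.68 0 0 4 0 0 0;0 0 0 8 0 0 0;0 0 0 8 -0.4 -0.7 0;0 0 0 8 -0.4 -0.7 0;0 0 0 8 -0.4 -0.7 0;0 0 0 8 -0.4 -0.7 0;0 0 0 8 -0.4 -0.7 0'; python3 - <<'E'
from h import *
f=grab_frame("side"); s=telemetry.get_state(); P=s["eef_pos"]; print(P.round(4),s["ee_rot"],s["width"]); save(f,"c12",(280,120,400,220),4)
for r in regions_of("side","box_1")[:6]: print(round(float(r["p"]),2),r["bbox"],at_z(f,np.argwhere(r["pixels"]).mean(0)[::-1],.012+.022).round(3))
E
```

```text
t: 33.45
eef_pos: [0.5966, 0.3059, 0.0218]
ee_rot: [3.133, 0.013, 3.026]
force: [-0.2, 0.3, -1.8]
width: 0.0476
t: 34.7
eef_pos: [0.5965, 0.3057, 0.1012]
ee_rot: [3.139, 0.026, 3.026]
force: [0.6, -0.3, 0.2]
width: 0.0054
[0.5966 0.3058 0.1014] [3.1386004  0.02573586 3.02571871] 0.002637569511797993
0.96 [349.2, 271.7, 361.3, 295.2] [ 0.651 -0.114  0.034]
0.85 [319.1, 188.8, 330.0, 211.2] [0.585 0.203 0.034]
0.83 [310.8, 242.2, 331.3, 264.5] [ 0.557 -0.007  0.034]
0.76 [346.9, 296.0, 371.1, 318.0] [ 0.652 -0.195  0.034]
0.72 [264.6, 333.1, 287.8, 361.5] [ 0.431 -0.3    0.034]
0.59 [317.2, 174.7, 335.9, 191.7] [0.595 0.3   0.034]
```

View pics/c12.png

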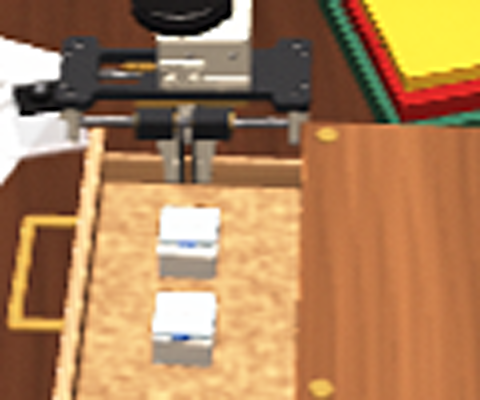

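Both full boxes stand upright (tabs −y). Press D's lid, correcting the tool tilt first.

```bash
python3 -m inch '0 -0.1 -1.4 -1.5 0.2 1.5 0;0 -0.1 -1.4 -3.5 0.2 1.5 0;0 -0.1 -1.4 -4 0.2 1.5 0;0 -0.1 -1.4 -4.4 0.2 1.5 0;0 -0.1 -1.4 -4.7 0.2 1.5 0;0 -0.1 -1.4 -4.9 0.2 1.5 0;0 -0.1 -1.4 -5.1 0.2 1.5 0;0 -0.1 -1.4 -5.1 0.2 1.5 0'; python3 -m inch '0 0 0 -0.1 0 0 0;0 0 0 -0.15 0 0 0;0 0 0 -0.15 0 0 0'; python3 -m inch '0 0 0 -0.1 0 0 0;0 0 0 -0.2 0 0 0;0 0 0 -0.2 0 0 0'
```

```text
t: 35.8
eef_pos: [0.5958, 0.2916, 0.0507]
ee_rot: [3.138, -0.0, 3.026]
force: [-0.2, -2.5, 3.9]
width: 0.0003
t: 36.17
eef_pos: [0.5961, 0.2914, 0.0501]
ee_rot: [3.138, 0.0, 3.026]
force: [-1.6, -3.4, 9.7]
width: 0.0006
t: 36.55
eef_pos: [0.5969, 0.2913, 0.0499]
ee_rot: [3.137, 0.002, 3.026]
force: [-1.6, -5.7, 13.3]
width: 0.0005
```

D's lid is shut (z≈0.050, 13 N). Move ahead of the handle and check the whole scene before closing.

```bash
python3 -m inch '0 0 0 3 0 0 0;0 0 0 8 0 0 0;0 -6 -0.6 9 0 0 0;0 -12 -1.2 9 0 0 0;0 -18.2 -1.7 9 0 0 0;0 -18.2 -1.7 9 0 0 0;0 -18.2 -1.7 9 0 0 0'; python3 - <<'E'
from h import *
F={}
for c in("top","side"):
    f=F[c]=grab_frame(c)
    for r in regions_of(c,"box_1"): print(c,round(float(r["p"]),2),at_z(f,np.argwhere(r["pixels"]).mean(0)[::-1],.022)[:2].round(3),np.median(f["pixels"][r["pixels"]],0))
    print([(round(float(d["p"]),2),*at_z(f,d["location"],.042)[:2].round(3)) for d in pinpoint(c,"drawer_handle")])
cv2.imwrite("pics/c13.png",np.hstack([cv2.resize(F[c]["pixels"][s,:,::-1],None,fx=1.25,fy=1.25)[:, :][:,(150 if c=="top" else 150):(550)] for c,s in(("top",slice(0,480)),("side",slice(0,480)))]))
E
```

```text
t: 37.42
eef_pos: [0.4151, 0.2754, 0.1404]
ee_rot: [3.136, 0.003, 3.028]
force: [0.3, -0.1, 0.8]
width: 0.0007
top 0.96 [ 0.651 -0.107] [237. 245. 248.]
top 0.95 [ 0.652 -0.187] [238. 246. 249.]
top 0.89 [0.587 0.207] [243. 246. 249.]
top 0.83 [0.598 0.306] [242. 246. 248.]
top 0.63 [ 0.43  -0.289] [ 28. 232. 225.]
top 0.55 [0.556 0.007] [ 54. 220.  88.]
top 0.49 [0.61  0.488] [115.  126.  152.5]
[(0.95, np.float64(0.465), np.float64(0.27))]
side 0.88 [0.556 0.004] [ 77. 206. 101.]
side 0.81 [0.597 0.313] [247. 246. 248.]
side 0.78 [0.588 0.214] [250.5 252.5 253. ]
side 0.64 [ 0.653 -0.105] [254. 254. 254.]
side 0.62 [ 0.653 -0.186] [254. 254. 254.]
side 0.58 [ 0.43  -0.294] [ 70. 245. 238.]
[(0.92, np.float64(0.464), np.float64(0.279))]
```

View pics/c13.png

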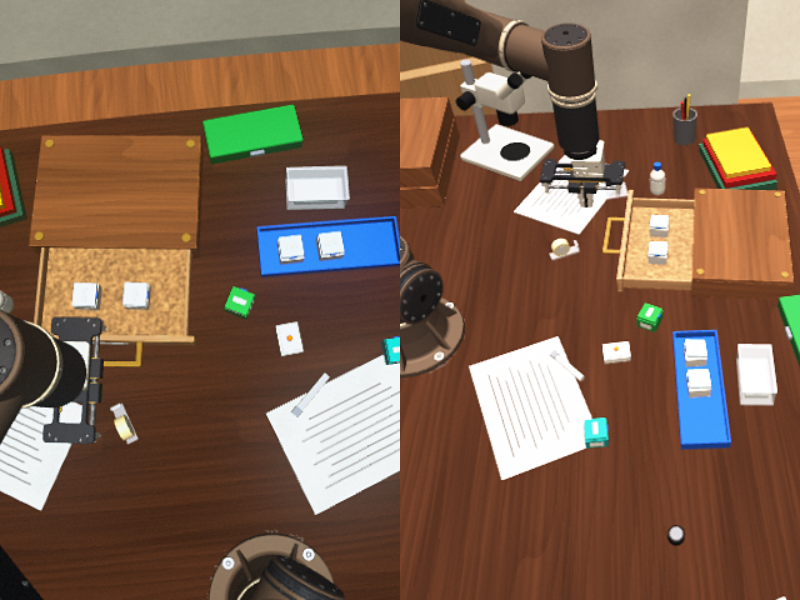

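Two white boxes in the tray, two in the drawer (lids level), and no more white boxes on the table; the look-alikes haven't moved. Descend before the bar and push.

```bash
python3 -m inch '0 0 0 -5 0 0 0;0 0 0 -10 0 0 0;0 0 0 -11.2 0 0 0;0 0 0 -11.2 0 0 0;0 2 -0.2 -11.2 0 0 0;0 4 -0.5 -11.2 0 0 0;0 5.5 -0.6 -11.2 0 0 0;0 7 -0.8 -11.2 0 0 0;0 8.5 -1 -11.2 0 0 0;0 10 -1.1 -11.2 0 0 0;0 11.5 -1.3 -11.2 0 0 0'; python3 -m inch '0 1.2 -0.1 0 0 0 0;0 2.4 -0.3 0 0 0 0;0 3.6 -0.4 0 0 0 0;0 4.8 -0.5 0 0 0 0;0 6 -0.7 0 0 0 0;0 6.6 -0.7 0 0 0 0;0 6.6 -0.7 0 0 0 0'
```

```text
t: 39.1
eef_pos: [0.5312, 0.2608, 0.0272]
ee_rot: [3.139, 0.001, 3.025]
force: [-1.9, 1.3, 2.1]
width: 0.0002
t: 39.98
eef_pos: [0.5981, 0.254, 0.0273]
ee_rot: [3.138, 0.002, 3.025]
force: [-0.0, 0.4, 0.6]
width: 0.0002
```

```bash
python3 -m inch '0 0.5 0 0 0 0 0;0 1 -0.1 0 0 0 0;0 1 -0.1 0 0 0 0'; python3 -m inch '0 0.4 0 0 0 0 0;0 0.8 -0.1 0 0 0 0;0 0.8 -0.1 0 0 0 0';python3 -m inch '0 0.4 0 0 0 0 0;0 0.6 -0.1 0 0 0 0;0 0.6 -0.1 0 0 0 0'; python3 - <<'E'
from h import *
f=grab_frame("side")
print([(round(float(d["p"]),2),*at_z(f,d["location"],.042)[:2].round(3)) for d in pinpoint("side","drawer_handle")])
save(f,"c14",(290,130,450,250),4)
E
```

```text
t: 40.35
eef_pos: [0.6065, 0.2532, 0.0272]
ee_rot: [3.139, -0.0, 3.025]
force: [-9.6, 1.9, 4.6]
width: 0.0002
t: 40.72
eef_pos: [0.6067, 0.253, 0.0272]
ee_rot: [3.142, -0.012, 3.025]
force: [-36.6, 11.2, 22.5]
width: 0.0003
t: 41.1
eef_pos: [0.6065, 0.253, 0.0274]
ee_rot: [-3.14, -0.02, 3.025]
force: [-31.3, 9.3, 18.3]
width: 0.0004
[(0.84, np.float64(0.627), np.float64(0.25))]
```

View pics/c14.png

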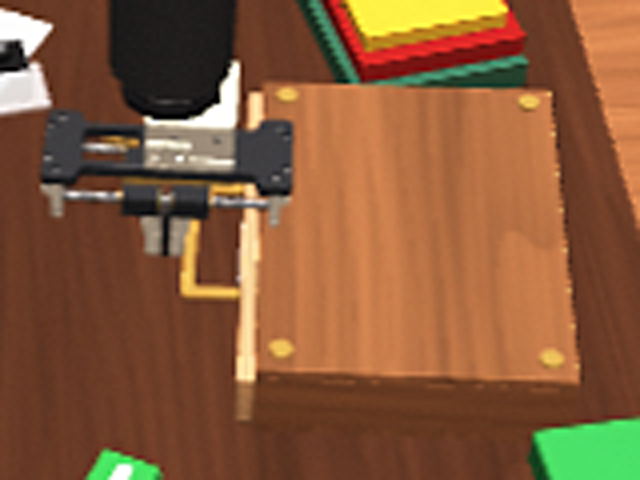

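The drawer hit its hard stop: the panel sits against the cabinet front and the handle is at x≈0.627, against an expected 0.681−0.012−0.042=0.627. Back off and do a final check.

```bash
python3 -m inch '0 -2 0.2 0 0 0 0;0 -5 0.5 0 0 0 0;0 -9 1 2 0 0 0;0 -12 1 8 0 0 0;0 -15 1 14 0 0 0;0 -15 1 14 0 0 0;0 -15 1 14 0 0 0'; python3 - <<'E'
from h import *
F={}
for c in("top","side"):
    f=F[c]=grab_frame(c)
    for r in regions_of(c,"box_1"): print(c,round(float(r["p"]),2),at_z(f,np.argwhere(r["pixels"]).mean(0)[::-1],.022)[:2].round(3))
    print([(round(float(d["p"]),2),*at_z(f,d["location"],.042)[:2].round(3)) for d in pinpoint(c,"drawer_handle")])
cv2.imwrite("pics/c15.png",np.hstack([F["top"]["pixels"][90:390,40:440,::-1],F["side"]["pixels"][90:390,170:570,::-1]]))
E
```

```text
t: 42.08
eef_pos: [0.4568, 0.2637, 0.1685]
ee_rot: [3.14, -0.018, 3.026]
force: [0.3, -0.9, -0.2]
width: 0.0004
top 0.94 [ 0.651 -0.107]
top 0.82 [ 0.429 -0.287]
top 0.74 [0.557 0.006]
top 0.59 [ 0.651 -0.187]
[(0.85, np.float64(0.626), np.float64(0.248)), (0.16, np.float64(0.578), np.float64(-0.48))]
side 0.94 [ 0.652 -0.107]
side 0.69 [ 0.654 -0.186]
side 0.62 [ 0.43  -0.294]
side 0.55 [ 0.579 -0.511]
side 0.53 [0.556 0.003]
[(0.96, np.float64(0.63), np.float64(0.266)), (0.46, np.float64(0.346), np.float64(0.203))]
```

```bash
python3 -c "
from station import arm; print(arm.job_done())"
```

```text
the job is handed in; nothing more can be done
None
```

The job is handed in at about 42 s of the 210 s allowed. I found four white boxes; I saw no others on the table.

- **Sorting:** I lifted and weighed each box. Two read about 0.6–0.9 N, so they are empty and stand upright in the blue tray. Two read about 2.3 N and 3.4 N, so they are full and stand upright in the drawer.
- **Lids:** I pressed both full boxes' lids with 13–15 N. Each stopped at about 50 mm above the table, which is the height of a fully shut lid in the drawer.
- **Drawer:** I pushed it to its hard stop. The handle was at x≈0.627–0.630, and fully shut should put it at about 0.627.

**Last checks:** Both cameras placed the empties at tray positions (0.65, −0.11) and (0.65, −0.19), with the green and turquoise look-alikes unmoved.

I could not view the last saved picture because the 16-picture limit was reached, so the final state rests on those network measurements. One weak detection at (0.58, −0.51) I took to be the loupe. I did not measure the other items on the table again after closing the drawer; they looked unmoved in the scene picture just before that. I saw no knocked box and no slipping grip.

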